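Make up the probe gland on the cold-store manifold

ROBOT

A 7-joint arm with a two-finger parallel gripper is mounted at the origin on the work surface. World frame = base frame: x ahead of the robot, y to its left, z up, the work surface at z = 0. Lengths are in m, angles in rad, forces in N, time in s.
With the tool pointing down it reaches from about 0.4 to 0.875 m from the base axis. Payload 19.3 kg.
Tool frame: the origin (TCP) lies at the very end of the fingers, on their centre line; the grasp point (between the pads) lies bot.tcp_to_grasp behind it (bot.tcp_to_grasp is the distance from the TCP to the grasp point, in m); z points along the fingers, y is the direction in which the jaws open and shut (so a half turn about z gives the same grasp; the last joint's range is limited). The gripper opens to 85 mm and grips with 20 to 120 N. Pads are 22 mm wide; open, the fingers measure 114 mm over their backs; the gripper's body (76 mm by 85 mm) begins 54 mm behind the grasp point. The pads swing forward as they close: fully open they stand 13 mm farther back than shut.
Start: joints at [1.262, 0.521, -0.036, 1.599, 0.021, 1.021, -0.113], TCP at [0.148, -0.607, 0.231] pointing down, gripper open.
Joint ranges: [-2.91, 2.91], [-0.3, 2.13], [-1.5, 1.42], [0.17, 2.43], [-1.26, 4.41], [0.16, 1.93], [-2.52, 2.52]. Speed limits (rad/s): [1.89, 1.89, 2.39, 2.39, 3.01, 3.01, 3.01].

INTERFACE

Orientations are given as [roll, pitch, yaw] about the fixed x, y, z axes, in that order (R = Rz(yaw) Ry(pitch) Rx(roll)).
In Python, from workcell import bot gives the robot as it stands.
- The arm moves only by the tool servo_tool, never from a script. Its argument "targets" is a list of rows, each a list of 2 entries, a list of its own where there are three numbers: the shift along the tool's x, y, z in units of 0.05 m (1.0 is 0.05 m), then the turn about the tool's z in units of 5 degrees (1.0 is 5 degrees). A call has 1 to 12 rows; each row shifts and turns the commanded pose from where the row before left it, along the tool's axes as they then stand; what a row does not reach is not made up. A row lasts 1/8 s, in which the tool goes at most 62.5 mm and 10.7 degrees, less where a joint would pass 70% of its speed; a pose out of reach is approached as far as the arm can. A call with a number of a shift or a turn outside -1 to 1 is refused whole. A call with a gripper value outside its range is refused whole. "gripper" is the opening, from -1 (shut) to 1 (fully open), so that 0 is half open, set as the call begins (left out, the last holds). The fingers move at their own pace and stop on an object; "newtons" is the grip in N (left out, the last holds). Time passes only in rows, so rows that do not move let the fingers close. It gives the time, the measured TCP pose, the force and the opening at its end, in the units of the state.
- bot.observe(): the state, without advancing time (a new reading comes with each control period).
- bot.grab_frame(name): name is "scene" or "top"; returns the picture (384x512x3 uint8, blue, green, red); there is no depth.
- bot.get_calibration(name): a dict with "fx", "fy", "cx", "cy" (pixels), "pose" (4x4, takes a point from camera to world coordinates). Camera axes: x right, y up, looking along -z (the intrinsics and any distortion apply to the point x, -y, -z); pixel columns grow to the right and rows downward; lengths in m; the calibration is good to about 2 mm. A picture is of the moment at which its call begins. get_calibration takes no time and is no camera call.
- bot.job_done(): hands the job in, once; it reports no verdict.
The state is a dict: "clock": time; "qpos": joint angles; "qd": joint speeds; "joint_efforts": joint torques, N m; "position": TCP position; "tool_rot": TCP orientation; "force": force on the tool from outside, world axes, zero at the start; "moment": the same for the moment, N m; "grip_width": finger opening in m.
Only numpy, scipy, OpenCV 4.12 (cv2) and the standard library are available. Lean on these libraries where they do the work, as an engineer would, in place of code of your own. Each camera call takes 0.05 s, during which the arm holds its last target.

TASK

Run the brass gland nut on the aluminium manifold clockwise with the gripper until it is finger-tight, its black stripe at the yellow mark. Then put the big blue-handled wrench on it and pull it up one quarter turn more, to the green mark. Lay the wrench back flat on the black mat and let go, leaving everything else where it stands.

Things in the scene. Friction and masses are not known exactly. Their poses are not given: they have to be found in the camera images.
- manifold: Fixed aluminium block, dark foot 130 x 220 mm, top face 45 mm above the table. Origin on the table under the nut's axis, z up. On its top, from the nut outwards, a yellow line along +y (finger-tight) and a green line along +x (a quarter turn clockwise from yellow). Gauge at x 45, y -75 mm, 75 mm high; blue lever at x 40, y 72, 58 mm high. The nut's brass neck is 25 mm thick.
- nut_mid (a point): Middle of the brass hexagon nut, on its vertical axis, 73 mm above the table. Nut 30 mm across flats, 26 mm tall (60 to 86 mm above the table); a 10 mm thick stub rises from it to 102 mm. Axes turn with the nut: z up, black stripe along +y over a corner; flats face its x axis and every 60 degrees from it. Clockwise from above tightens; the nut turns without rising or sinking.
- rundown (a joint): Angle (rad) of the nut on the loose thread: 0 is finger-tight (stripe at the yellow mark), negative is still loose (starts between -1.2 and -0.65, stop at -1.4). Turns with about 0.12 N m, stays where it is left.
- extra (a joint): Angle (rad) that the nut has been turned clockwise beyond finger-tight: 0 at the start, 1.571 is the quarter turn. It takes over when rundown has reached 0, needs about 0.7 N m, and stays where it is left.
- wrench: Open-ended wrench lying flat, 0.28 kg, 240 mm long. Origin on its underside, near its centre of mass, in the middle of where to grip; +x points to the open jaw, z up. Blue handle 18 mm wide (y), 20 mm thick, x -100 to +30 mm; then a 16 x 12 mm steel shank; steel head 14 mm thick, 60 mm wide. All start at the underside plane.
- wrench_jaw (a point): Middle of the jaw, the point that belongs on the nut's axis: 115 mm ahead of the wrench's origin, 7 mm above its underside; axes as the wrench. The jaw is a slot 32 mm wide, open to +x, flared at its mouth, flats parallel to the wrench's x; slot floor 19.5 mm behind this point, prong tips 24 mm ahead. It slides on from the side at the nut's height, with about 0.1 rad of play.
- mat: Black rubber mat 240 x 240 mm, 4 mm thick, fixed on the table; origin at the middle of its underside. The wrench starts on it and is to be laid back on it.
- small_wrench: Bystander: plain steel wrench 150 mm long lying on the mat towards the mat's +y edge. Origin at its middle.
- rack_a: Bystander: lime tube rack 130 x 130 mm with white capped tubes, 56 mm high. Origin under its centre.
- rack_b: Bystander: a second lime tube rack of that size. Origin under its centre.
- spray: Bystander: clear bottle with red cap, 64 mm across, 150 mm high. Origin under its centre.
- paste: Bystander: small jar with blue cap, 56 mm across, 60 mm high. Origin under its centre.
- nut: The same brass nut; origin on its axis at its underside, 60 mm above the table; axes as nut_mid.
There are look-alikes about, which are no part of the job. Of the things that look like the wrench, the smallest one is meant.

How it is judged:
On the way, in this order (a step that is already met when the one before it is completed fails the run):
1. the gripper on the nut has run it finger-tight (value of joint rundown above -0.12 rad and value of joint extra below 0.3 rad and contact force between the fingers and nut above 0.3 N), for 0.1 s.
2. the wrench on the nut has turned it a quarter turn beyond finger-tight (value of joint extra between 1.27 and 1.87 rad and horizontal distance between wrench_jaw and nut_mid below 0.012 m), for 0.1 s.
At the end, for the whole second after the job is handed in: The nut is a quarter turn beyond finger-tight within 17 degrees (extra 1.27 to 1.87 rad, rundown above -0.2 rad), and the wrench lies flat and still with its middle over the mat, underside within 8 mm of the mat's face, released (value of joint extra between 1.27 and 1.87 rad and value of joint rundown above -0.2 rad and x of wrench in the frame of mat between -0.12 and 0.12 m and y of wrench in the frame of mat between -0.12 and 0.12 m and z of wrench in the frame of mat below 0.012 m and angle between wrench's own z axis and vertical below 0.15 rad and linear speed of wrench below 0.02 m/s); the robot touches nothing.
It fails at once if the gripper itself turns the nut more than 17 degrees past finger-tight (that is the wrench's job) (contact force between the fingers and nut above 2 N and value of joint extra above 0.3 rad).
It fails at once if the wrench works the nut while it is still well short of finger-tight (contact force between wrench and nut above 2 N and value of joint rundown below -0.5 rad).
It fails at once if the nut is over-tightened (more than 20 degrees past the quarter turn) (value of joint extra above 1.92 rad).
It fails at once if a bystander is moved by more than 40 mm (distance of any of rack_a, rack_b, small_wrench, spray, paste from where it was at the start of the episode above 0.04 m).
It also fails if it takes over 72 s, if anything falls off the work surface, if the arm or the gripper's body presses on something with over 40 N, if the wrist force passes 120 N, or if a joint passes its speed limit or range.

## Working session

There is one attempt and no reset: what is moved stays moved. The work goes in short steps, Python scripts to look and compute and a tool call to move; the robot and the scene stay as the last step left them, time stands still between calls to the robot, and variables do not carry over. Pictures are saved under pics/ and viewed, and the job is handed in when it is done.

Besides the shell and the picture viewer there is one more tool, called as name([rows], argument=value, ...), one row to a line, values as JSON. servo_tool: Moves the arm, as the interface text tells. Its arguments: {"type":"object","properties":{"targets":{"type":"array","items":{"type":"array"}},"gripper":{"type":"number"},"newtons":{"type":"number"}},"required":["targets"]}

```bash
mkdir -p pics; ls
cat > h.py <<'E'
import numpy as np, cv2
from workcell import bot
def cal(n):
    c=bot.get_calibration(n); return c
def ray(n,u,v):
    c=bot.get_calibration(n); T=np.array(c["pose"])
    K=np.array([[c["fx"],0,c["cx"]],[0,c["fy"],c["cy"]],[0,0,1]])
    d=c.get("dist",None)
    if d is not None:
        p=cv2.undistortPoints(np.array([[[u,v]]],float),K,np.array(d,float))[0,0]
    else: p=[(u-c["cx"])/c["fx"],(v-c["cy"])/c["fy"]]
    r=T[:3,:3]@np.array([p[0],-p[1],-1]); return T[:3,3],r
def onz(n,u,v,z):
    o,r=ray(n,u,v); return o+r*(z-o[2])/r[2]
def proj(n,P):
    c=bot.get_calibration(n); T=np.array(c["pose"])
    q=T[:3,:3].T@(np.array(P)-T[:3,3]); 
    return c["cx"]+c["fx"]*q[0]/-q[2], c["cy"]+c["fy"]*-q[1]/-q[2]
E
python3 - <<'E'
from h import *
for n in("scene","top"):
    cv2.imwrite(f"pics/{n}0.png",bot.grab_frame(n)); print(n,bot.get_calibration(n))
print(bot.observe(),bot.tcp_to_grasp)
E
```

```text
pics
scene {'fx': 429.8385943188364, 'fy': 429.8385943188364, 'cx': 265.49638150771204, 'cy': 188.53962177371727, 'pose': array([[-0.66739874, -0.53127926,  0.5218441 ,  1.22591907],
       [ 0.74461957, -0.48641354,  0.45710344,  0.64139781],
       [ 0.01098246,  0.69364559,  0.72023272,  1.05279264],
       [ 0.        ,  0.        ,  0.        ,  1.        ]])}
top {'fx': 416.259340165633, 'fy': 416.259340165633, 'cx': 260.8967316287492, 'cy': 187.06501912016154, 'pose': array([[-0.00985978,  0.9903323 , -0.13836447,  0.3197897 ],
       [-0.99970373, -0.01284195, -0.02067678, -0.0131791 ],
       [-0.02225376,  0.13811961,  0.99016551,  1.40817409],
       [ 0.        ,  0.        ,  0.        ,  1.        ]])}
{'clock': 0.1, 'qpos': array([ 1.26177877,  0.52193283, -0.03632276,  1.59992959,  0.02120412,
        1.02111799, -0.11279669]), 'qd': array([ 1.29794357e-03, -8.36197836e-04, -1.28366490e-03, -1.93782541e-04,
       -7.82775316e-04, -6.40920251e-05,  7.97174132e-04]), 'joint_efforts': array([ 5.39244284e-03, -9.28484344e+01,  1.98445424e+00, -3.70527256e+01,
        1.80235785e-02,  5.40246532e-03, -1.09257569e-04]), 'position': array([ 0.14773963, -0.60698241,  0.23080446]), 'tool_rot': array([-3.14059289e+00,  7.61709415e-05,  2.38807646e-01]), 'force': array([-0.29502667,  0.56888707,  0.67726766]), 'moment': array([-0.01216934,  0.01589618, -0.00209942]), 'grip_width': 0.08559359532541205} 0.0187
```

View pics/scene0.png

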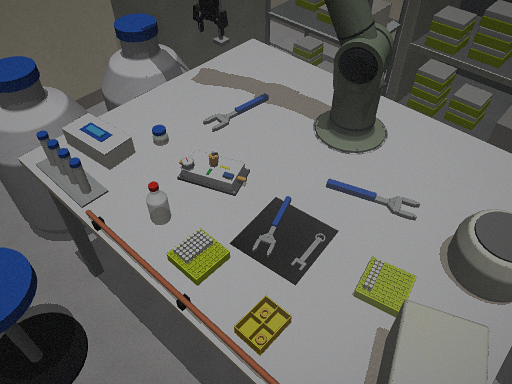

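View pics/top0.png

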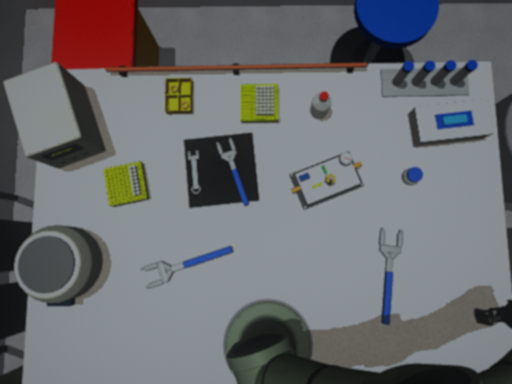

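The wrench on the black mat (top view about 233,170) is the smallest blue-handled one. The manifold is at about (327,180). I'll enlarge both.

Run:
```python
from h import *
a=cv2.imread("pics/top0.png"); b=cv2.imread("pics/scene0.png")
A=cv2.resize(a[145:215,285:370],None,fx=8,fy=8,interpolation=cv2.INTER_CUBIC)
B=cv2.resize(b[140:200,170:260],None,fx=8,fy=8,interpolation=cv2.INTER_CUBIC)
C=cv2.resize(a[125:215,175:265],None,fx=6,fy=6,interpolation=cv2.INTER_CUBIC)
cv2.imwrite("pics/A.png",A);cv2.imwrite("pics/B.png",B);cv2.imwrite("pics/C.png",C)
```

```text
(no output)
```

View pics/A.png

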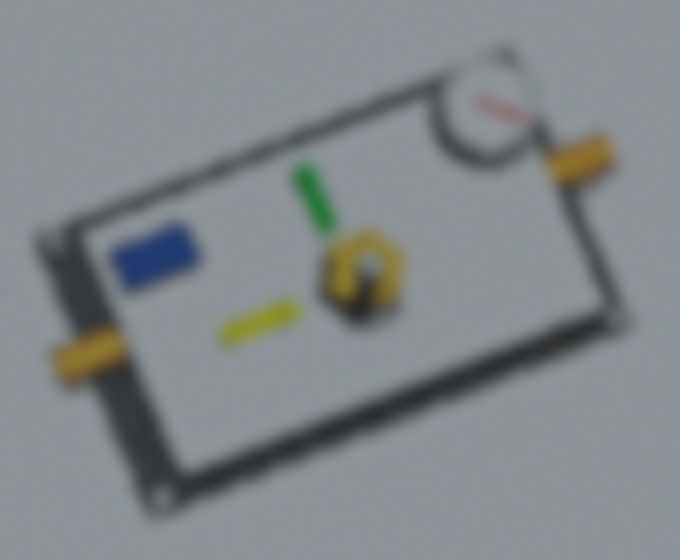

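View pics/B.png

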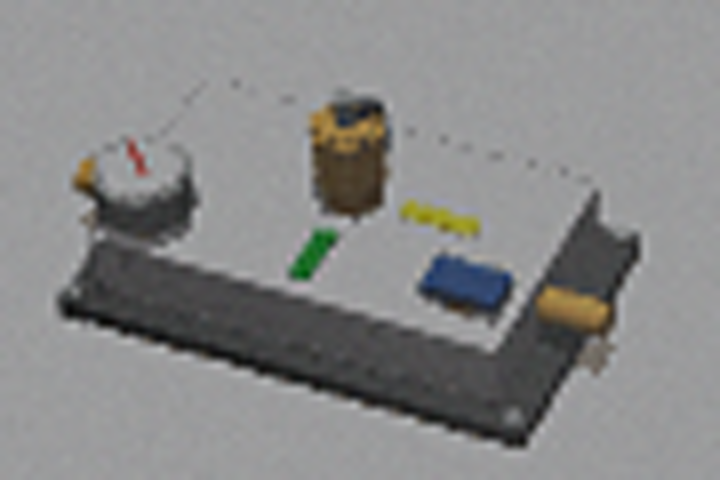

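View pics/C.png

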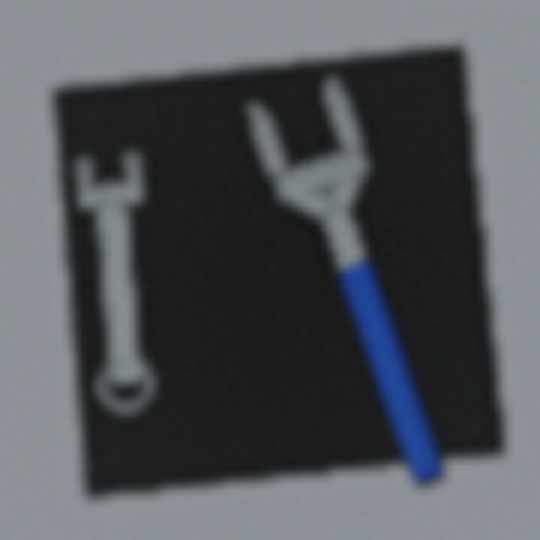

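```bash
cat > m.py <<'E'
from h import *
def mask(n,img,lo,hi,roi=None):
    hsv=cv2.cvtColor(img,cv2.COLOR_BGR2HSV); m=cv2.inRange(hsv,np.array(lo),np.array(hi))
    if roi: k=np.zeros_like(m); u0,v0,u1,v1=roi; k[v0:v1,u0:u1]=m[v0:v1,u0:u1]; m=k
    return m
def line(n,m,z):
    p=np.argwhere(m>0)[:,::-1].astype(float)
    W=np.array([onz(n,u,v,z)[:2] for u,v in p]); c=W.mean(0); d=np.linalg.svd(W-c)[2][0]
    return c,d,len(p),W
E
python3 - <<'E'
from m import *
T=cv2.imread("pics/top0.png");S=cv2.imread("pics/scene0.png")
roi={"top":(285,145,370,215),"scene":(170,140,260,200)}
for n,I in(("top",T),("scene",S)):
    for nm,lo,hi in(("yellow",(26,150,90),(34,255,255)),("green",(45,100,60),(80,255,255))):
        m=mask(n,I,lo,hi,roi[n]); c,d,k,W=line(n,m,.045); print(n,nm,k,c,np.degrees(np.arctan2(d[1],d[0])))
    hsv=cv2.cvtColor(I,cv2.COLOR_BGR2HSV)
    m=mask(n,I,(10,60,60),(25,255,255),roi[n])
    k,l,st,ce=cv2.connectedComponentsWithStats(m); print(st[1:],ce[1:])
u=lambda a,o,f:o+(a+.5)/f-.5
print("stub", onz("top",u(370,285,8),u(262,145,8),.102), "hex", onz("top",u(364,285,8),u(275,145,8),.086))
print("stub sc", onz("scene",u(343,170,8),u(97,140,8),.102),"hex sc",onz("scene",u(350,170,8),u(122,140,8),.086))
# wrench blue
m=mask("top",T,(105,120,60),(125,255,255),(175,125,265,215)); c,d,k,W=line("top",m,.024)
t=(W-c)@d; print("blue top",c,d,np.degrees(np.arctan2(d[1],d[0])),t.min(),t.max(),k)
m=mask("scene",S,(105,120,60),(125,255,255),(230,190,340,285)); c,d,k,W=line("scene",m,.018)
t=(W-c)@d; print("blue sc",c,d,np.degrees(np.arctan2(d[1],d[0])),t.min(),t.max(),k)
for p in((258,105),(335,82),(280,175),(362,160),(322,188)): print(onz("top",u(p[0],175,6),u(p[1],125,6),.018))
print("mat",[onz("top",u(a,175,6),u(b,125,6),.004)[:2].round(4) for a,b in((55,90),(463,48),(500,452),(90,495))])
print("foot",[onz("top",u(a,285,8),u(b,145,8),.01)[:2].round(4) for a,b in((45,240),(515,45),(630,320),(160,510))])
E
```

```text
top yellow 10 [ 0.51671526 -0.17328403] 112.18514808015692
top green 18 [ 0.56693776 -0.19401564] -159.50654029913872
[[353 162   9   7  40]
 [326 174   9   9  53]
 [292 185   9   8  48]] [[357.1        164.675     ]
 [329.8490566  178.33962264]
 [296.125      188.875     ]]
scene yellow 18 [ 0.51345535 -0.17046039] -68.81219041836765
scene green 15 [ 0.56526716 -0.19373296] 23.778412019102706
[[209 153   9  14  96]
 [214 153   1   1   1]
 [179 160   3   4   8]
 [225 168   1   1   1]
 [237 176  10   6  42]
 [226 178   1   1   1]] [[213.125      159.38541667]
 [214.         153.        ]
 [180.25       161.375     ]
 [225.         168.        ]
 [241.54761905 178.4047619 ]
 [226.         178.        ]]
stub [ 0.5306288  -0.20770271  0.102     ] hex [ 0.52797053 -0.20751674  0.086     ]
stub sc [ 0.52945184 -0.20686886  0.102     ] hex sc [ 0.52668968 -0.20733118  0.086     ]
blue top [0.51710698 0.08745509] [-0.94482395 -0.32757853] -160.8781319893325 -0.0628044182118823 0.06519398493426634 238
blue sc [0.51693984 0.08711108] [0.94463727 0.3281165 ] 19.154494385261597 -0.06871607288338727 0.06302219063218392 163
[0.67187168 0.1630168  0.018     ]
[0.68468824 0.11888841 0.018     ]
[0.6307874  0.15026528 0.018     ]
[0.63882229 0.10346396 0.018     ]
[0.62287757 0.1262831  0.018     ]
mat [array([0.6862, 0.2828]), array([0.7074, 0.046 ]), array([0.4721, 0.0267]), array([0.4505, 0.2591])]
foot [array([ 0.5568, -0.084 ]), array([ 0.6385, -0.2862]), array([ 0.5192, -0.3299]), array([ 0.4412, -0.13  ])]
```

Run:
```python
from m import *
u=lambda a,o,f:o+(a+.5)/f-.5
ax=np.array([.5293,-.2073,.086])
for n,o in(("top",(285,145)),("scene",(170,140))):
    I=cv2.imread(f"pics/{n}0.png"); print(n,proj(n,ax),proj(n,ax+[0,0,.016]))
    g=cv2.cvtColor(I,cv2.COLOR_BGR2GRAY); c=np.round(proj(n,ax)).astype(int)
    sub=I[c[1]-6:c[1]+7,c[0]-6:c[0]+7]; print(g[c[1]-6:c[1]+7,c[0]-6:c[0]+7])
    P=[];wt=[]
    for v in range(c[1]-5,c[1]+6):
        for uu in range(c[0]-5,c[0]+6):
            w=onz(n,uu,v,.086)-ax; r=np.hypot(w[0],w[1])
            if .006<r<.016 and g[v,uu]<65: P.append(w[:2]);wt.append(80-g[v,uu])
    if P:
        d=np.average(P,axis=0,weights=wt); print(len(P),d,np.degrees(np.arctan2(d[1],d[0])))
    cv2.imwrite(f"pics/nut_{n}.png",cv2.resize(I[c[1]-10:c[1]+11,c[0]-10:c[0]+11],None,fx=24,fy=24,interpolation=cv2.INTER_CUBIC))
```

```text
top (np.float64(329.98103645493944), np.float64(178.5287254549176)) (np.float64(330.6988263808345), np.float64(177.72835230750152))
[[119 103 111 131 140 141 138 137 141 144 145 146 147]
 [131 121 123 131 135 129 126 127 133 140 143 146 145]
 [139 129 125 125 126 122 120 122 126 132 138 142 145]
 [139 122 113 118 119 120 122 125 124 124 129 138 145]
 [131 108 100 113 118 118 120 125 123 121 127 135 142]
 [127 101  94 109 115 107 107 115 120 121 126 135 142]
 [125  98  95 112 114  95  85  92 105 114 126 136 144]
 [120  94  95 111 112  87  64  70  92 108 121 135 144]
 [116  87  84  98  97  74  52  64  90 104 117 132 143]
 [125  95  76  73  70  55  45  62  83  96 109 130 144]
 [138 119  94  71  55  44  45  62  81  92 106 128 143]
 [145 138 124  97  70  53  58  76  92 103 118 135 143]
 [146 146 140 125 102  86  87 100 113 124 135 142 146]]
9 [-0.01219822  0.00113623] 174.67838926643986
scene (np.float64(212.7525550511962), np.float64(155.19667426600384)) (np.float64(212.38195789545713), np.float64(151.60768556142145))
[[154 155 155 156 152 156 156 158 156 156 155 154 155]
 [152 154 156 155 156 155 160 155 156 156 159 155 156]
 [155 154 158 156 148 126 132 161 161 162 160 155 153]
 [157 156 157 161 140 122 117 105  92  96 128 162 155]
 [155 155 158 144  82  63  59  69  43  39  37 162 155]
 [157 148 127 130 105  58  65  48  34  75  66 125 158]
 [157 151 122 129 130  54  57  89 135 112  99 122 161]
 [158 130  79 133 132 130 129 130 134 115 132  84 160]
 [153 161 109 113  77 116  96 100  69  97  63  83 160]
 [156 159  56  62  78 118 115  97  53  64  60  83 161]
 [159 162  80  61  62  59  70  57  62  59  61 134 158]
 [158 160  80  62  63  61  67  61  62  65  63 135 157]
 [154 162 106  58  63  66  70  64  65  64  53 108 160]]
7 [-0.00959725 -0.0025638 ] -165.04332323613994
```

Run:
```python
import cv2,numpy as np
cv2.imwrite("pics/nutboth.png",np.hstack([cv2.resize(cv2.imread(f"pics/nut_{n}.png"),(390,390)) for n in("top","scene")]))
```

```text
(no output)
```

View pics/nutboth.png

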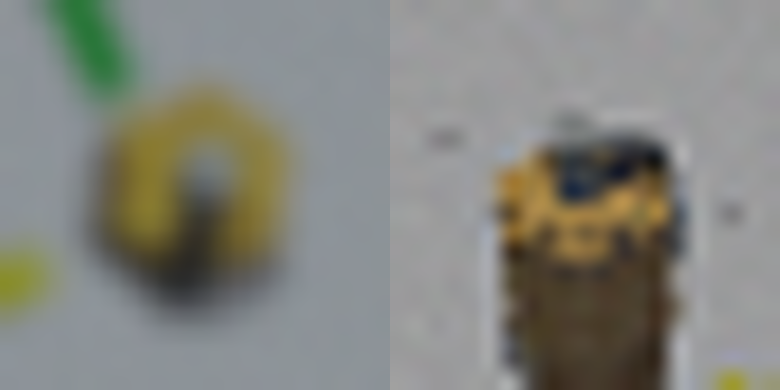

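```bash
cat > go.py <<'E'
from h import *
import sys
from scipy.spatial.transform import Rotation as R
def st():
    s=bot.observe(); print("t",round(s["clock"],2),"pos",s["position"].round(4),"rpy deg",np.degrees(s["tool_rot"]).round(2),"F",s["force"].round(1),"M",np.round(s["moment"],2),"w",round(s["grip_width"],4),"q",s["qpos"].round(2)); return s
def to(x,y,z,yaw=None):
    s=st(); M=R.from_euler("xyz",s["tool_rot"]).as_matrix()
    d=M.T@(np.array([x,y,z])-s["position"]); print("shift units",(d/.05).round(2))
    if yaw is not None:
        e=(yaw-np.degrees(s["tool_rot"][2])+180)%360-180; print("turn units",round(-e/5,2))
if __name__=="__main__": to(*map(float,sys.argv[1:]))
E
python3 go.py .5293 -.2073 .2 111
```

```text
t 0.1 pos [ 0.1477 -0.607   0.2308] rpy deg [-179.94    0.     13.68] F [-0.3  0.6  0.7] M [-0.01  0.02 -0.  ] w 0.0856 q [ 1.26  0.52 -0.04  1.6   0.02  1.02 -0.11]
shift units [ 9.31 -5.96  0.62]
turn units -19.46
```

servo_tool([
  [[0.776,-0.497,0.05],0],
  [[0.776,-0.497,0.05],0],
  [[0.776,-0.497,0.05],0],
  [[0.776,-0.497,0.05],0],
  [[0.776,-0.497,0.05],0],
  [[0.776,-0.497,0.05],0],
  [[0.776,-0.497,0.05],0],
  [[0.776,-0.497,0.05],0],
  [[0.776,-0.497,0.05],0],
  [[0.776,-0.497,0.05],0],
  [[0.776,-0.497,0.05],0],
  [[0.776,-0.497,0.05],0],
], gripper=0.4)

```text
clock: 1.6
position: [0.5305, -0.2062, 0.201]
tool_rot: [-3.141, 0.0, 0.239]
force: [0.3, -0.5, -0.0]
grip_width: 0.0597
```

servo_tool([
  [[0,0,0],-1],
  [[0,0,0],-1],
  [[0,0,0],-1],
  [[0,0,0],-1],
  [[0,0,0],-1],
  [[0,0,0],-1],
  [[0,0,0],-1],
  [[0,0,0],-1],
  [[0,0,0],-1],
  [[0,0,0],-1],
])

```text
clock: 2.85
position: [0.5295, -0.2074, 0.201]
tool_rot: [-3.141, 0.0, 1.114]
force: [0.2, 0.1, 0.1]
grip_width: 0.0597
```

servo_tool([
  [[0,0,0],-1],
  [[0,0,0],-1],
  [[0,0,0],-1],
  [[0,0,0],-1],
  [[0,0,0],-1],
  [[0,0,0],-1],
  [[0,0,0],-1],
  [[0,0,0],-1],
  [[0,0,0],-1],
  [[0,0,0],-0.4],
  [[0,0,0],0],
  [[0,0,0],0],
])

```text
clock: 4.35
position: [0.5297, -0.2074, 0.2013]
tool_rot: [-3.142, -0.0, 1.93]
force: [0.8, 0.0, -0.4]
grip_width: 0.0598
```

```bash
python3 go.py .5293 -.2073 .055 111
```

```text
t 4.35 pos [ 0.5297 -0.2074  0.2013] rpy deg [-180.    -0.   110.6] F [ 0.8  0.  -0.4] M [0.01 0.01 0.03] w 0.0598 q [ 0.68  0.52 -0.57  1.76  0.33  0.96  0.33]
shift units [ 0.   -0.01  2.93]
turn units -0.08
```

servo_tool([
  [[0,0,0.5],0],
  [[0,0,0.5],0],
  [[0,0,0.5],0],
  [[0,0,0.4],0],
  [[0,0,0.4],0],
  [[0,0,0.3],0],
  [[0,0,0.3],0],
  [[0,0,0],0],
  [[0,0,0],0],
])

```text
clock: 5.48
position: [0.53, -0.2074, 0.0567]
tool_rot: [3.141, 0.0, 1.932]
force: [-0.1, -0.2, -0.2]
grip_width: 0.0596
```

Run:
```python
from h import *
from go import st
st()
I=bot.grab_frame("scene");cv2.imwrite("pics/s1.png",cv2.resize(I[90:230,140:300],None,fx=5,fy=4.2,interpolation=cv2.INTER_CUBIC)[:, :800])
```

```text
t 5.47 pos [ 0.53   -0.2074  0.0567] rpy deg [1.7997e+02 2.0000e-02 1.1068e+02] F [-0.1 -0.2 -0.2] M [-0.03  0.01 -0.01] w 0.0596 q [ 0.6   0.71 -0.47  1.86  0.48  0.69  0.21]
```

View pics/s1.png

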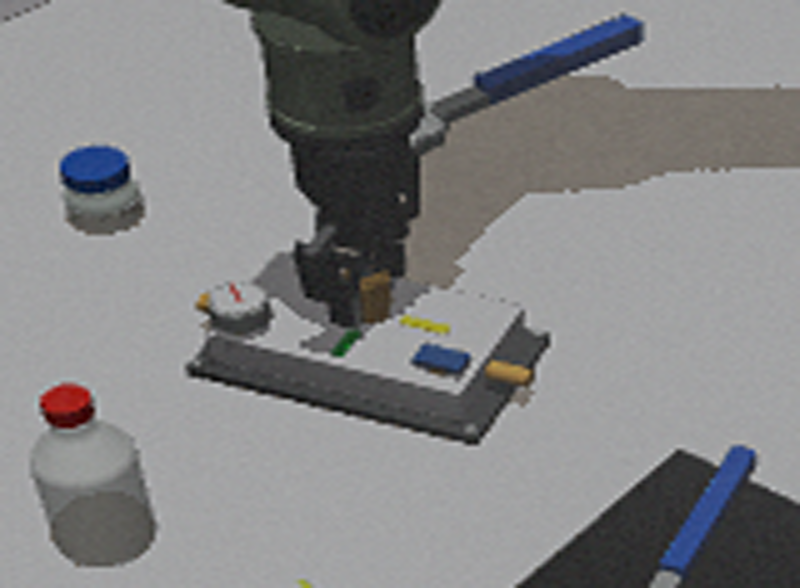

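The fingers straddle the nut at about (370,290). I'm closing them.

servo_tool([
  [[0,0,0],0],
  [[0,0,0],0],
  [[0,0,0],0],
  [[0,0,0],0],
  [[0,0,0],0],
  [[0,0,0],0],
], gripper=-1, newtons=40)

```text
clock: 6.28
position: [0.529, -0.2079, 0.0569]
tool_rot: [-3.14, 0.0, 1.931]
force: [-8.4, -1.1, 12.5]
grip_width: 0.0295
```

```bash
python3 go.py .53 -.2073 .0567 51
```

```text
t 6.28 pos [ 0.529  -0.2079  0.0569] rpy deg [-1.7993e+02  3.0000e-02  1.1066e+02] F [-8.4 -1.1 12.5] M [-0.1   1.65  0.04] w 0.0295 q [ 0.6   0.71 -0.47  1.86  0.48  0.69  0.21]
shift units [0.   0.02 0.  ]
turn units 11.93
```

servo_tool([
  [[0,0,0],0.9],
  [[0,0,0],0.9],
  [[0,0,0],0.9],
  [[0,0,0],0.9],
  [[0,0,0],0.9],
  [[0,0,0],0.9],
  [[0,0,0],0.9],
  [[0,0,0],0.9],
  [[0,0,0],0.9],
  [[0,0,0],0.9],
  [[0,0,0],0.9],
  [[0,0,0],0.6],
])

```text
clock: 7.78
position: [0.5299, -0.2079, 0.057]
tool_rot: [3.141, 0.0, 1.013]
force: [-1.5, -2.2, 8.5]
grip_width: 0.0292
```

```bash
python3 go.py .53 -.2073 .0567 51
```

```text
t 7.78 pos [ 0.5299 -0.2079  0.057 ] rpy deg [1.7994e+02 2.0000e-02 5.8050e+01] F [-1.5 -2.2  8.5] M [-0.42  0.41  0.13] w 0.0292 q [ 0.43  0.68 -0.23  1.87  0.25  0.62 -0.51]
shift units [ 0.01 -0.    0.01]
turn units 1.41
```

servo_tool([
  [[0,0,0],0],
  [[0,0,0],0.4],
  [[0,0,0],0.3],
  [[0,0,0],0],
  [[0,0,0],0],
])

```text
clock: 8.4
position: [0.5299, -0.208, 0.057]
tool_rot: [3.141, 0.0, 0.954]
force: [-1.9, -1.9, 7.6]
grip_width: 0.0294
```

```bash
python3 go.py .53 -.2073 .0567 51
```

```text
t 8.4 pos [ 0.5299 -0.208   0.057 ] rpy deg [1.7994e+02 1.0000e-02 5.4650e+01] F [-1.9 -1.9  7.6] M [-0.45  0.38 -0.09] w 0.0294 q [ 0.42  0.68 -0.22  1.87  0.23  0.62 -0.56]
shift units [ 0.01 -0.01  0.01]
turn units 0.73
```

servo_tool([
  [[0,0,0],0.3],
  [[0,0,0],0],
])

```text
clock: 8.65
position: [0.5299, -0.208, 0.057]
tool_rot: [3.14, 0.0, 0.927]
force: [-1.1, -2.1, 7.1]
grip_width: 0.0293
```

```bash
python3 go.py .53 -.2073 .0567 51
```

```text
t 8.65 pos [ 0.5299 -0.208   0.057 ] rpy deg [1.7994e+02 1.0000e-02 5.3130e+01] F [-1.1 -2.1  7.1] M [-0.51  0.35 -0.08] w 0.0293 q [ 0.42  0.68 -0.21  1.87  0.23  0.62 -0.58]
shift units [ 0.01 -0.01  0.01]
turn units 0.43
```

servo_tool([
  [[0,0,0],0.3],
  [[0,0,0],0],
])

```text
clock: 8.9
position: [0.5299, -0.208, 0.057]
tool_rot: [3.14, 0.0, 0.901]
force: [-1.9, -2.0, 7.0]
grip_width: 0.0297
```

```bash
python3 go.py .53 -.2073 .0567 51
```

```text
t 8.9 pos [ 0.5299 -0.208   0.057 ] rpy deg [1.7993e+02 1.0000e-02 5.1630e+01] F [-1.9 -2.   7. ] M [-0.5   0.35 -0.15] w 0.0297 q [ 0.41  0.68 -0.2   1.87  0.22  0.62 -0.6 ]
shift units [ 0.01 -0.01  0.01]
turn units 0.13
```

servo_tool([
  [[0,0,0],0.25],
  [[0,0,0],0],
  [[0,0,0],0],
])

```text
clock: 9.28
position: [0.53, -0.208, 0.057]
tool_rot: [3.14, 0.0, 0.88]
force: [-1.1, -2.8, 8.0]
grip_width: 0.0297
```

```bash
python3 go.py .53 -.2073 .0567 51
```

```text
t 9.28 pos [ 0.53  -0.208  0.057] rpy deg [179.93   0.    50.4 ] F [-1.1 -2.8  8. ] M [-0.52  0.32 -0.01] w 0.0297 q [ 0.41  0.68 -0.2   1.87  0.21  0.62 -0.61]
shift units [ 0.01 -0.01  0.01]
turn units -0.12
```

servo_tool([
  [[0,0,0],0.3],
  [[0,0,0],0],
  [[0,0,0],0],
])

```text
clock: 9.65
position: [0.53, -0.208, 0.057]
tool_rot: [3.14, 0.0, 0.854]
force: [-1.2, -3.8, 7.1]
grip_width: 0.0295
```

```bash
python3 go.py .53 -.2073 .0567 51
```

```text
t 9.65 pos [ 0.53  -0.208  0.057] rpy deg [1.7992e+02 1.0000e-02 4.8940e+01] F [-1.2 -3.8  7.1] M [-0.56  0.33  0.45] w 0.0295 q [ 0.4   0.68 -0.19  1.87  0.21  0.61 -0.63]
shift units [ 0.01 -0.01  0.01]
turn units -0.41
```

Mz has jumped from about 0 to 0.45 N m, which is the finger-tight stop. I'll release, rise and check.

servo_tool([
  [[0,0,0],0],
  [[0,0,0],0],
  [[0,0,0],0],
  [[0,0,-0.6],0],
  [[0,0,-0.8],0],
  [[0,0,-0.8],0],
  [[0,0,-0.8],0],
], gripper=0.3)

```text
clock: 10.52
position: [0.5295, -0.2073, 0.2076]
tool_rot: [-3.141, -0.0, 0.854]
force: [-1.0, -0.3, 0.0]
grip_width: 0.0554
```

```bash
python3 go.py .5502 .0986 .12 19
```

```text
t 10.53 pos [ 0.5295 -0.2073  0.2076] rpy deg [-179.99   -0.     48.93] F [-1.  -0.3  0. ] M [ 0.02 -0.02  0.01] w 0.0554 q [ 0.44  0.47 -0.24  1.77  0.13  0.92 -0.57]
shift units [ 4.88 -3.71  1.75]
turn units 5.99
```

servo_tool([
  [[0.6,-0.46,0],0],
  [[0.6,-0.46,0],0],
  [[0.6,-0.46,0],0],
  [[0.6,-0.46,0],0],
  [[0.6,-0.46,0],0],
  [[0.6,-0.46,0],0],
  [[0.6,-0.46,0],0],
  [[0.68,-0.49,0],0],
  [[0,0,0.4],1],
  [[0,0,0.4],1],
  [[0,0,0.4],1],
  [[0,0,0.4],1],
])

```text
clock: 12.02
position: [0.5501, 0.0985, 0.1257]
tool_rot: [-3.142, -0.0, 0.502]
force: [0.4, 0.6, -0.1]
grip_width: 0.0554
```

servo_tool([
  [[0,0,0],1],
  [[0,0,0],1],
  [[0,0,0],0],
  [[0,0,0],0],
])

```text
clock: 12.52
position: [0.5501, 0.0985, 0.1263]
tool_rot: [-3.142, -0.0, 0.332]
force: [0.2, 0.2, 0.2]
grip_width: 0.0556
```

Run:
```python
from m import *
from go import to
I=bot.grab_frame("top");cv2.imwrite("pics/t2.png",I); S=bot.grab_frame("scene");cv2.imwrite("pics/s2.png",S)
to(.5502,.0986,.008,19)
a=cv2.resize(I[160:200,305:355],(400,320),interpolation=cv2.INTER_CUBIC); b=cv2.resize(S[180:290,215:345],(400,338),interpolation=cv2.INTER_CUBIC)[:320]
cv2.imwrite("pics/c2.png",np.hstack([a,b]))
```

```text
t 12.62 pos [0.5502 0.0984 0.1263] rpy deg [-180.   -0.   19.] F [ 0.4 -0.6 -1. ] M [-0.    0.    0.01] w 0.0555 q [-0.17  0.56 -0.15  1.86  0.12  0.73 -1.63]
shift units [ 0.   -0.    2.37]
turn units 0.0
```

View pics/c2.png

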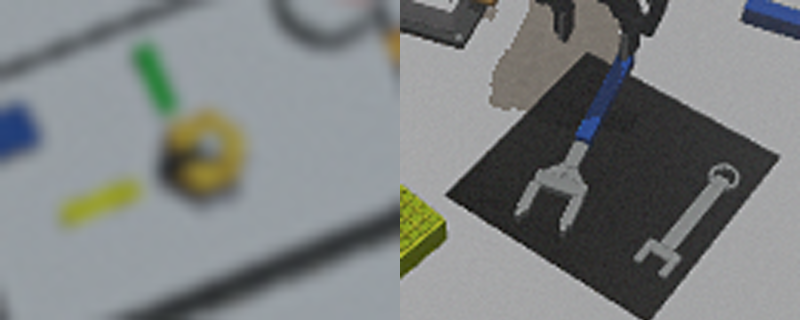

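The black stripe now points at the yellow line. The gripper is over the blue handle, so I'm descending to grip it.

servo_tool([
  [[0,0,0.5],0],
  [[0,0,0.5],0],
  [[0,0,0.5],0],
  [[0,0,0.4],0],
  [[0,0,0.3],0],
  [[0,0,0.17],0],
  [[0,0,0],0],
  [[0,0,0],0],
])

```text
clock: 13.62
position: [0.5505, 0.0985, 0.0084]
tool_rot: [3.142, -0.001, 0.33]
force: [-0.2, 0.2, 0.4]
grip_width: 0.0556
```

servo_tool([
  [[0,0,0],0],
  [[0,0,0],0],
  [[0,0,0],0],
  [[0,0,0],0],
  [[0,0,0],0],
  [[0,0,0],0],
  [[0,0,0],0],
], gripper=-1, newtons=100)

```text
clock: 14.5
position: [0.5503, 0.0985, 0.0085]
tool_rot: [3.142, -0.001, 0.331]
force: [-4.8, -1.1, 12.1]
grip_width: 0.0153
```

```bash
python3 go.py .5502 .0986 .12 19
```

```text
t 14.5 pos [0.5503 0.0985 0.0085] rpy deg [ 1.800e+02 -3.000e-02  1.894e+01] F [-4.8 -1.1 12.1] M [-0.1   0.73  0.03] w 0.0153 q [-0.2   0.75 -0.11  1.91  0.16  0.5  -1.67]
shift units [-0.   -0.   -2.23]
turn units -0.01
```

servo_tool([
  [[0,0,-0.3],0],
  [[0,0,-0.5],0],
  [[0,0,-0.6],0],
  [[0,0,-0.6],0],
  [[0,0,-0.6],0],
  [[0,0,-0.4],0],
  [[0,0,0],0],
])

```text
clock: 15.38
position: [0.5508, 0.0985, 0.1595]
tool_rot: [3.141, -0.003, 0.33]
force: [-0.2, -0.3, -3.8]
grip_width: 0.0155
```

Run:
```python
from m import *
from go import to
S=bot.grab_frame("scene");I=bot.grab_frame("top")
to(.417,-.342,.16,50)
a=cv2.resize(I[120:215,185:280],(400,400),interpolation=cv2.INTER_CUBIC); b=cv2.resize(S[130:290,215:375],(400,400),interpolation=cv2.INTER_CUBIC)
cv2.imwrite("pics/c3.png",np.hstack([a,b]))
```

```text
t 15.47 pos [0.5498 0.0983 0.1575] rpy deg [-1.800e+02  2.000e-02  1.893e+01] F [-1.  -0.1 -3.8] M [-0.01  0.1   0.  ] w 0.0156 q [-0.17  0.51 -0.16  1.84  0.11  0.8  -1.62]
shift units [-5.37  7.47 -0.05]
turn units -6.21
```

View pics/c3.png

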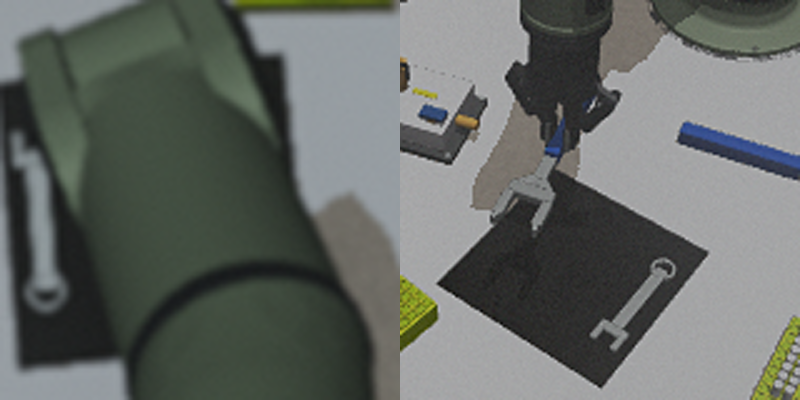

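Wrench is held level. Next is the transit to the stand-off point behind the nut.

servo_tool([
  [[-0.447,0.622,0],0],
  [[-0.447,0.622,0],0],
  [[-0.447,0.622,0],0],
  [[-0.447,0.622,0],0],
  [[-0.447,0.622,0],0],
  [[-0.447,0.622,0],0],
  [[-0.447,0.622,0],0],
  [[-0.447,0.622,0],0],
  [[-0.447,0.622,0],0],
  [[-0.447,0.622,0],0],
  [[-0.447,0.622,0],0],
  [[-0.447,0.622,0],0],
])

```text
clock: 16.98
position: [0.4166, -0.3424, 0.1567]
tool_rot: [-3.14, 0.001, 0.331]
force: [0.4, 0.4, -3.4]
grip_width: 0.0153
```

servo_tool([
  [[0,0,0.2],-1],
  [[0,0,0.2],-1],
  [[0,0,0.2],-1],
  [[0,0,0.2],-1],
  [[0,0,0.2],-1],
  [[0,0,0],-1],
  [[0,0,0],-0.2],
  [[0,0,0],0],
  [[0,0,0],0],
])

```text
clock: 18.1
position: [0.4174, -0.3416, 0.1077]
tool_rot: [-3.141, 0.0, 0.87]
force: [0.3, 0.6, -2.2]
grip_width: 0.0153
```

Run:
```python
from m import *
from go import to
S=bot.grab_frame("scene");I=bot.grab_frame("top")
cv2.imwrite("pics/s4.png",S);cv2.imwrite("pics/t4.png",I)
to(.417,-.342,.075,50)
a=cv2.resize(I[130:230,290:390],(400,400),interpolation=cv2.INTER_CUBIC); b=cv2.resize(S[90:210,150:270],(400,400),interpolation=cv2.INTER_CUBIC)
cv2.imwrite("pics/c4.png",np.hstack([a,b]))
```

```text
t 18.2 pos [ 0.4176 -0.3416  0.1078] rpy deg [180.     0.    49.89] F [-0.7 -0.4 -3.7] M [0.01 0.01 0.01] w 0.0155 q [ 0.75  0.56 -0.23  1.92  0.2   0.68 -0.31]
shift units [-0.01 -0.    0.66]
turn units -0.02
```

View pics/c4.png

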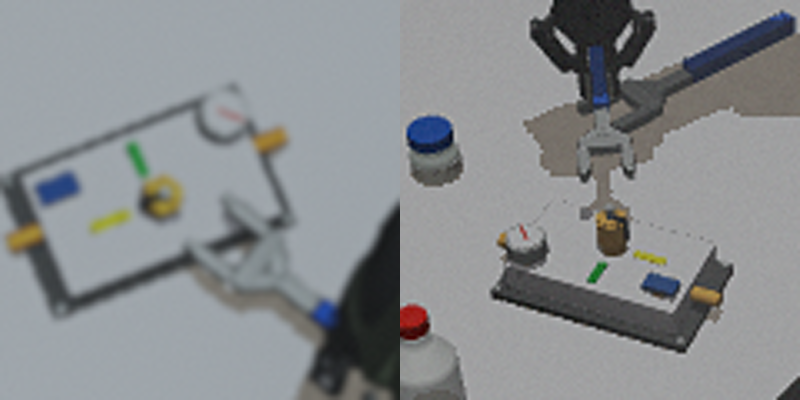

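Run:
```python
from m import *
I=cv2.imread("pics/t4.png")
a=cv2.resize(I[165:205,325:375],None,fx=16,fy=15,interpolation=cv2.INTER_CUBIC)
th=np.radians(50);o=np.array([.4176,-.3416]);x=np.array([np.cos(th),np.sin(th)]);y=np.array([-x[1],x[0]])
z=.1173
for P in([.139,.016],[.139,-.016],[.139,.03],[.139,-.03],[.0955,.016],[.0955,-.016],[.03,.009],[.03,-.009]):
    w=o+P[0]*x+P[1]*y; u,v=proj("top",[*w,z]); cv2.circle(a,(int((u-325+.5)*16),int((v-165+.5)*15)),4,(0,0,255),1)
for t in range(0,360,60):
    u,v=proj("top",[.5297+.0173*np.cos(np.radians(t+50)),-.2076+.0173*np.sin(np.radians(t+50)),.086]); cv2.circle(a,(int((u-325+.5)*16),int((v-165+.5)*15)),4,(255,0,0),1)
cv2.imwrite("pics/c4b.png",a)
```

```text
(no output)
```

View pics/c4b.png

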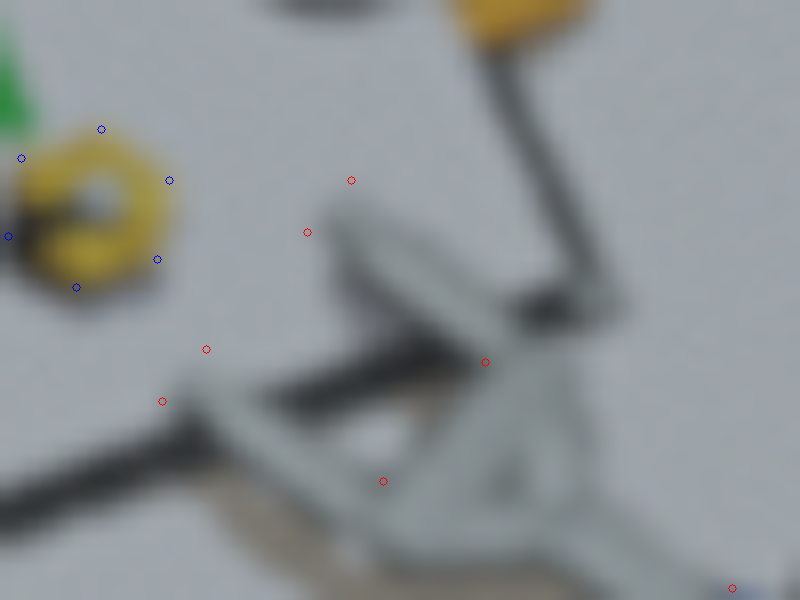

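Projected prong tips, slot floor and nut hexagon agree with the picture to about 1 to 2 mm. Next I lower to nut height, then slide on.

servo_tool([
  [[0,0,0.3],0],
  [[0,0,0.3],0],
  [[0,0,0.14],0],
  [[0,0,0],0],
  [[0,0,0],0],
])

```text
clock: 18.82
position: [0.4177, -0.3417, 0.071]
tool_rot: [3.141, -0.0, 0.871]
force: [0.3, 0.1, -3.3]
grip_width: 0.0153
```

servo_tool([
  [[0.1,0,0],0],
  [[0.1,0,0],0],
  [[0.1,0,0],0],
  [[0.1,0,0],0],
  [[0.1,0,0],0],
  [[0.1,0,0],0],
  [[0,0,0],0],
])

```text
clock: 19.7
position: [0.4371, -0.3183, 0.0708]
tool_rot: [-3.142, -0.0, 0.872]
force: [-0.2, 0.3, -2.7]
grip_width: 0.0153
```

Run:
```python
from m import *
from go import to
S=bot.grab_frame("scene");I=bot.grab_frame("top")
to(.456,-.2955,.0705,50)
a=cv2.resize(I[150:210,300:360],(400,400),interpolation=cv2.INTER_CUBIC); b=cv2.resize(S[120:200,170:250],(400,400),interpolation=cv2.INTER_CUBIC)
cv2.imwrite("pics/c5.png",np.hstack([a,b]))
```

```text
t 19.8 pos [ 0.4368 -0.3187  0.0708] rpy deg [-1.800e+02  1.000e-02  4.993e+01] F [-0.8 -0.3 -3.2] M [-0.02  0.03  0.01] w 0.0157 q [ 0.68  0.63 -0.21  1.94  0.22  0.6  -0.38]
shift units [ 0.6  -0.    0.01]
turn units -0.01
```

View pics/c5.png

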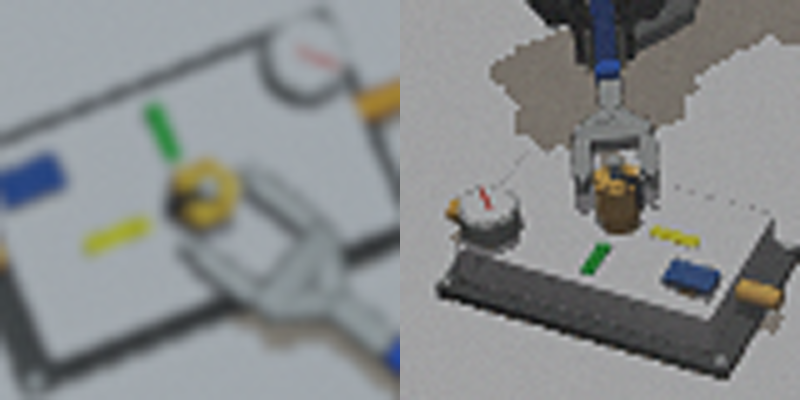

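The prongs straddle the nut with no contact force. I'm sliding on the remaining 30 mm.

servo_tool([
  [[0.1,0,0],0],
  [[0.1,0,0],0],
  [[0.1,0,0],0],
  [[0.1,0,0],0],
  [[0.1,0,0],0],
  [[0.1,0,0],0],
  [[0.02,0,0],0],
  [[0,0,0],0],
])

```text
clock: 20.8
position: [0.4567, -0.295, 0.0708]
tool_rot: [-3.142, 0.0, 0.871]
force: [0.2, -0.4, -2.2]
grip_width: 0.0154
```

Run:
```python
from m import *
from go import to
S=bot.grab_frame("scene");I=bot.grab_frame("top")
to(.456,-.2955,.0705,50)
a=cv2.resize(I[150:210,300:360],(400,400),interpolation=cv2.INTER_CUBIC); b=cv2.resize(S[120:200,170:250],(400,400),interpolation=cv2.INTER_CUBIC)
cv2.imwrite("pics/c6.png",np.hstack([a,b]))
```

```text
t 20.9 pos [ 0.4566 -0.2951  0.0708] rpy deg [-1.800e+02  1.000e-02  4.991e+01] F [-0.1 -0.6 -3.4] M [-0.01  0.01 -0.  ] w 0.0152 q [ 0.62  0.63 -0.21  1.93  0.22  0.61 -0.43]
shift units [-0.01 -0.    0.01]
turn units -0.02
```

View pics/c6.png

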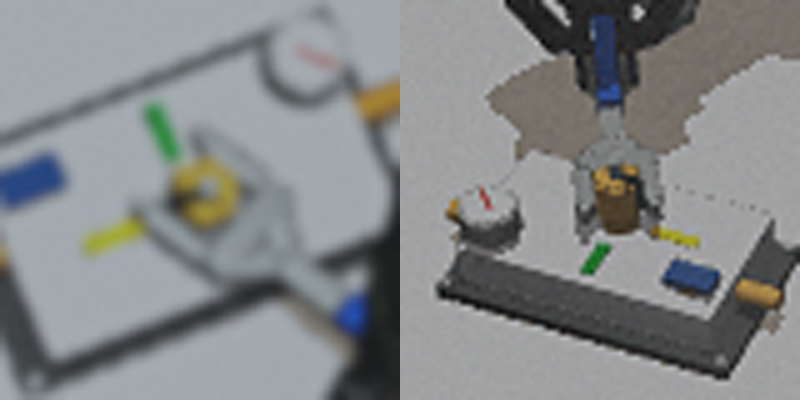

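Fully engaged: the nut sits in the slot near its floor. Now the first part of the arc about the nut's axis (5° per row: x +0.009, y −0.20).

servo_tool([
  [[0.009,-0.2,0],1],
  [[0.009,-0.2,0],1],
  [[0.009,-0.2,0],1],
  [[0.009,-0.2,0],1],
  [[0.009,-0.2,0],1],
  [[0.009,-0.2,0],1],
  [[0,0,0],0],
])

```text
clock: 21.78
position: [0.4236, -0.2466, 0.0712]
tool_rot: [3.14, -0.001, 0.347]
force: [4.1, -4.6, -5.0]
grip_width: 0.0157
```

```bash
cat > chk.py <<'E'
from m import *
from go import *
import sys
S=bot.grab_frame("scene");I=bot.grab_frame("top")
s=st(); p=s["position"];ps=s["tool_rot"][2]
ax=np.array([.5297,-.2076]); d=ax-p[:2]; print("r",np.hypot(*d),"bearing",np.degrees(np.arctan2(d[1],d[0])))
a=cv2.resize(I[150:210,300:360],(400,400),interpolation=cv2.INTER_CUBIC); b=cv2.resize(S[120:200,170:250],(400,400),interpolation=cv2.INTER_CUBIC)
cv2.imwrite(sys.argv[1],np.hstack([a,b]))
E
python3 chk.py pics/c7.png
```

```text
t 21.88 pos [ 0.4237 -0.2468  0.0711] rpy deg [ 1.799e+02 -8.000e-02  1.995e+01] F [ 4.3 -3.9 -4.4] M [-0.75 -0.79 -0.06] w 0.0154 q [ 0.46  0.56 -0.07  2.07  0.07  0.51 -0.89]
r 0.11302389596719266 bearing 20.311061453742674
```

View pics/c7.png

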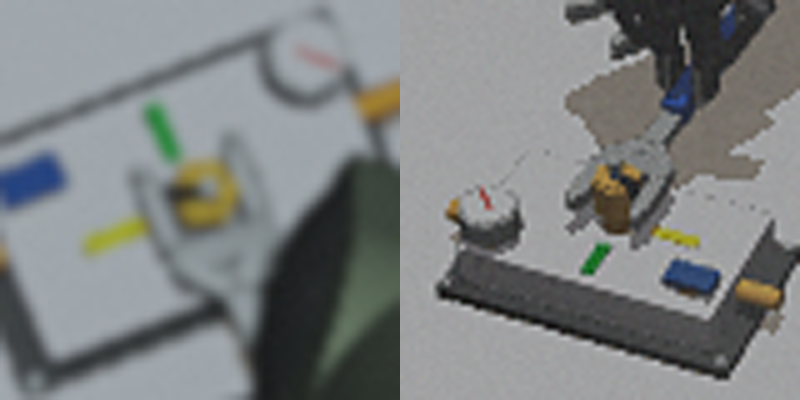

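The nut is turning with the wrench: the stripe is now about 27° past yellow. I'll continue.

servo_tool([
  [[0.009,-0.2,0],1],
  [[0.009,-0.2,0],1],
  [[0.009,-0.2,0],1],
  [[0.009,-0.2,0],1],
  [[0.009,-0.2,0],1],
  [[0.009,-0.2,0],1],
  [[0.009,-0.2,0],1],
  [[0,0,0],0],
])

```text
clock: 22.88
position: [0.4213, -0.1783, 0.0712]
tool_rot: [3.14, -0.003, -0.265]
force: [4.4, -10.8, -4.8]
grip_width: 0.0157
```

```bash
python3 chk.py pics/c8.png
```

```text
t 22.98 pos [ 0.4212 -0.1786  0.0712] rpy deg [179.94  -0.18 -15.11] F [ 4.5 -9.3 -5.5] M [-1.93 -0.86 -0.44] w 0.0157 q [ 0.19  0.54  0.11  2.16 -0.13  0.45 -1.44]
r 0.11232345182498861 bearing -14.958515879827841
```

View pics/c8.png

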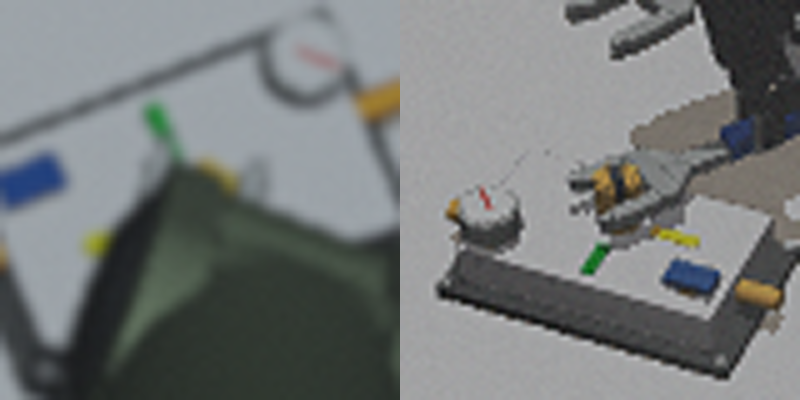

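servo_tool([
  [[0.003,-0.2,0],1],
  [[0.003,-0.2,0],1],
  [[0.005,-0.2,0],1],
  [[0.009,-0.2,0],1],
  [[0.007,-0.16,0],0.8],
  [[0,0,0],0],
  [[0,0,0],0],
])

```text
clock: 23.85
position: [0.4426, -0.1369, 0.0713]
tool_rot: [-3.142, -0.005, -0.684]
force: [7.7, -15.1, -6.3]
grip_width: 0.0154
```

```bash
python3 chk.py pics/c9.png
```

```text
t 23.95 pos [ 0.4426 -0.1369  0.0713] rpy deg [-179.99   -0.27  -39.17] F [  6.6 -16.2  -6.1] M [-3.16 -1.17 -0.42] w 0.0153 q [-0.01  0.55  0.23  2.15 -0.27  0.46 -1.82]
r 0.11216099161345928 bearing -39.078492654197404
```

View pics/c9.png

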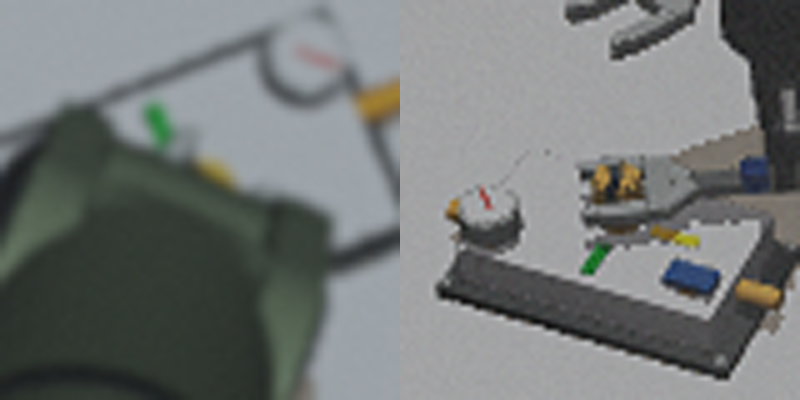

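Run:
```python
from m import *
I=bot.grab_frame("scene"); cv2.imwrite("pics/s10.png",I)
ax=np.array([.5297,-.2076,.086]); sx=16
u0,v0=195,135
a=cv2.resize(I[v0:v0+40,u0:u0+45],None,fx=16,fy=14,interpolation=cv2.INTER_CUBIC)
for ang,c in((20,(0,255,0)),(30,(255,0,255)),(38,(0,0,255))):
    for r in np.arange(.006,.0174,.002):
        u,v=proj("scene",ax+[r*np.cos(np.radians(ang)),r*np.sin(np.radians(ang)),0]); cv2.circle(a,(int((u-u0+.5)*16),int((v-v0+.5)*14)),2,c,-1)
cv2.imwrite("pics/c10.png",a)
```

```text
(no output)
```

View pics/c10.png

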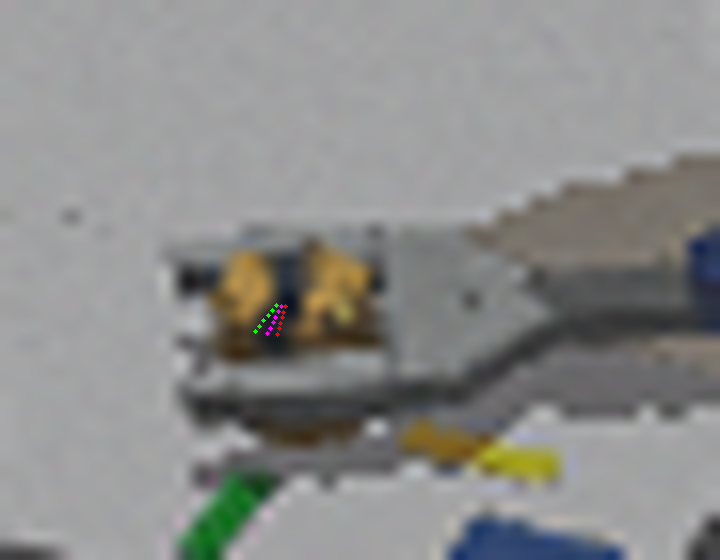

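Stripe at about 27–30°, green at 20°, so a few degrees more.

servo_tool([
  [[0.007,-0.14,0],0.7],
  [[0.007,-0.14,0],0.7],
  [[0,0,0],0],
  [[0,0,0],0],
])

```text
clock: 24.5
position: [0.452, -0.1269, 0.0712]
tool_rot: [-3.141, -0.004, -0.806]
force: [6.3, -15.5, -6.3]
grip_width: 0.0156
```

Run:
```python
from m import *
from go import st
st()
I=bot.grab_frame("scene"); cv2.imwrite("pics/s11.png",I)
ax=np.array([.5297,-.2076,.086])
u0,v0=195,135
a=cv2.resize(I[v0:v0+40,u0:u0+45],None,fx=16,fy=14,interpolation=cv2.INTER_CUBIC)
for ang,c in((20,(0,255,0)),(38,(0,0,255))):
    for r in np.arange(.006,.0174,.002):
        u,v=proj("scene",ax+[r*np.cos(np.radians(ang)),r*np.sin(np.radians(ang)),0]); cv2.circle(a,(int((u-u0+.5)*16),int((v-v0+.5)*14)),2,c,-1)
cv2.imwrite("pics/c11.png",a)
```

```text
t 24.5 pos [ 0.452  -0.1269  0.0712] rpy deg [-179.98   -0.25  -46.18] F [  6.3 -15.5  -6.3] M [-3.38 -0.92 -0.39] w 0.0156 q [-0.06  0.56  0.27  2.14 -0.31  0.47 -1.93]
```

View pics/c11.png

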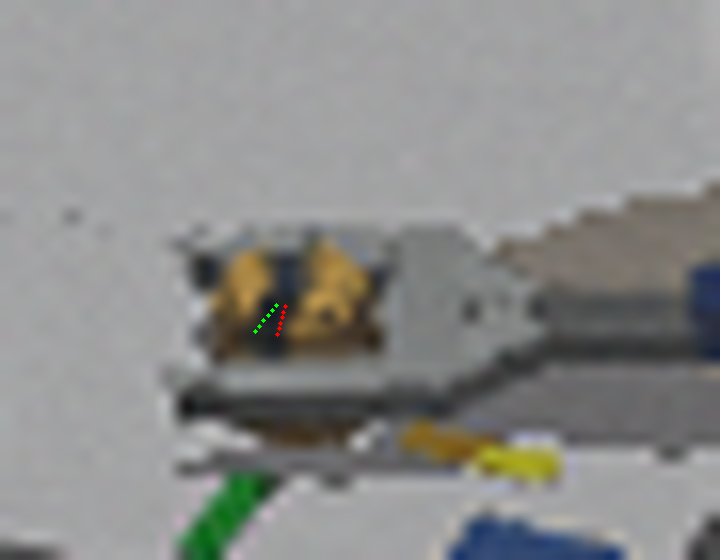

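servo_tool([
  [[0.005,-0.12,0],0.6],
  [[0,-0.04,0],0.2],
  [[0,0,0],0],
  [[0,0,0],0],
])

```text
clock: 25.05
position: [0.4577, -0.1218, 0.0712]
tool_rot: [-3.141, -0.004, -0.876]
force: [3.5, -17.3, -5.9]
grip_width: 0.0155
```

Run:
```python
from m import *
from go import st
st()
I=bot.grab_frame("scene"); cv2.imwrite("pics/s12.png",I)
ax=np.array([.5297,-.2076,.086])
u0,v0=195,135
a=cv2.resize(I[v0:v0+40,u0:u0+45],None,fx=16,fy=14,interpolation=cv2.INTER_CUBIC)
for k in range(6):
  for ang,c in((20+60*k,(0,255,0)),):
    u,v=proj("scene",ax+[.0173*np.cos(np.radians(ang)),.0173*np.sin(np.radians(ang)),0]); cv2.circle(a,(int((u-u0+.5)*16),int((v-v0+.5)*14)),4,c,-1)
cv2.imwrite("pics/c12.png",a)
```

```text
t 25.05 pos [ 0.4577 -0.1218  0.0712] rpy deg [-179.99   -0.24  -50.19] F [  3.5 -17.3  -5.9] M [-3.7  -0.69 -0.29] w 0.0155 q [-0.09  0.57  0.29  2.13 -0.33  0.48 -1.99]
```

View pics/c12.png

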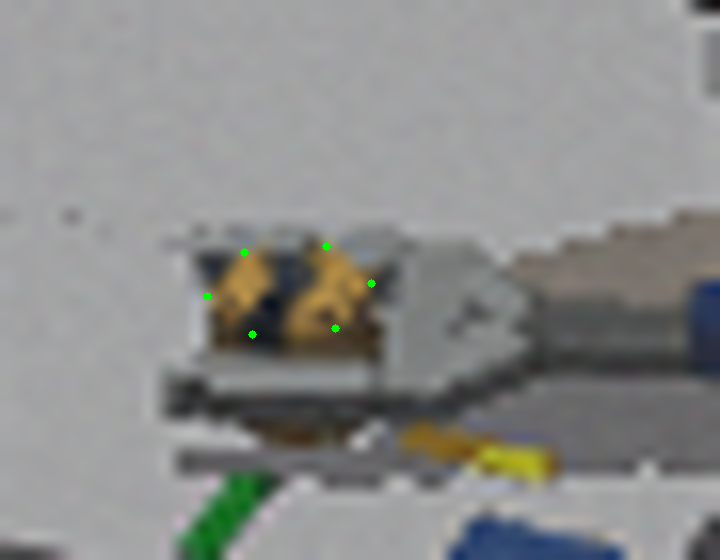

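Stripe at about 24° against green at 20°, well inside tolerance. I'll ease off within the jaw play and slide back off.

servo_tool([
  [[0,0.08,0],-0.4],
  [[0,0.06,0],-0.3],
  [[0,0,0],0],
  [[0,0,0],0],
])

```text
clock: 25.6
position: [0.4523, -0.1258, 0.0712]
tool_rot: [-3.141, -0.003, -0.815]
force: [2.5, -12.3, -5.8]
grip_width: 0.0155
```

```bash
python3 go.py .457 -.122 .0712
```

```text
t 25.6 pos [ 0.4523 -0.1258  0.0712] rpy deg [-179.98   -0.19  -46.68] F [  2.5 -12.3  -5.8] M [-2.66 -0.64 -0.46] w 0.0155 q [-0.06  0.57  0.27  2.14 -0.31  0.47 -1.94]
shift units [ 0.01 -0.12 -0.  ]
```

servo_tool([
  [[0,0.06,0],-0.3],
  [[0,0.06,0],-0.3],
  [[0,0,0],0],
  [[0,0,0],0],
])

```text
clock: 26.1
position: [0.447, -0.1289, 0.0709]
tool_rot: [3.141, -0.001, -0.762]
force: [-0.9, -6.0, -2.8]
grip_width: 0.0156
```

```bash
python3 chk.py pics/c13.png
```

```text
t 26.2 pos [ 0.447  -0.1289  0.0709] rpy deg [ 1.7998e+02 -3.0000e-02 -4.3630e+01] F [-1.5 -6.2 -2.7] M [-1.2   0.21 -0.53] w 0.0157 q [-0.04  0.56  0.25  2.15 -0.3   0.47 -1.89]
r 0.11418585247230383 bearing -43.59446320864673
```

View pics/c13.png

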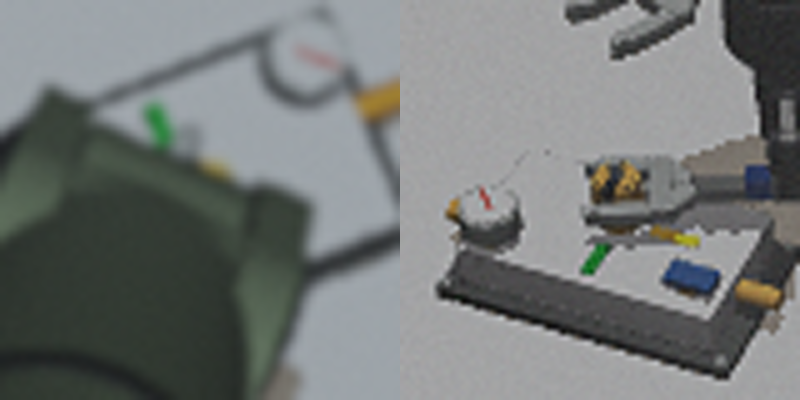

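servo_tool([
  [[0,0.07,0],-0.3],
  [[0,0,0],0],
  [[0,0,0],0],
])

```text
clock: 26.58
position: [0.4447, -0.1307, 0.0708]
tool_rot: [3.142, -0.0, -0.735]
force: [-1.6, -4.9, -2.8]
grip_width: 0.0153
```

```bash
python3 go.py .447 -.129 .0712
```

```text
t 26.57 pos [ 0.4447 -0.1307  0.0708] rpy deg [ 1.800e+02 -1.000e-02 -4.211e+01] F [-1.6 -4.9 -2.8] M [-1.17  0.32 -0.54] w 0.0153 q [-0.03  0.56  0.24  2.15 -0.29  0.47 -1.87]
shift units [ 0.01 -0.06 -0.01]
```

servo_tool([
  [[-0.1,0,0],0],
  [[-0.1,0,0],0],
  [[-0.1,0,0],0],
  [[-0.1,0,0],0],
  [[0,0,0],0],
])

```text
clock: 27.2
position: [0.4294, -0.1164, 0.0707]
tool_rot: [3.141, 0.001, -0.734]
force: [-4.7, 1.1, -1.8]
grip_width: 0.0155
```

servo_tool([
  [[-0.1,0,0],0],
  [[-0.1,0,0],0],
  [[-0.1,0,0],0],
  [[-0.1,0,0],0],
  [[-0.1,0,0],0],
  [[0,0,0],0],
])

```text
clock: 27.95
position: [0.4111, -0.1, 0.0708]
tool_rot: [3.142, 0.0, -0.734]
force: [-0.7, -0.2, -2.6]
grip_width: 0.0154
```

```bash
python3 chk.py pics/c14.png
```

```text
t 28.05 pos [ 0.4115 -0.1003  0.0708] rpy deg [-1.7999e+02 -1.0000e-02 -4.2070e+01] F [ 0.3  0.1 -2.7] M [0.01 0.05 0.01] w 0.0153 q [-0.09  0.52  0.24  2.25 -0.3   0.41 -1.91]
r 0.1596925585078124 bearing -42.23562547559155
```

View pics/c14.png

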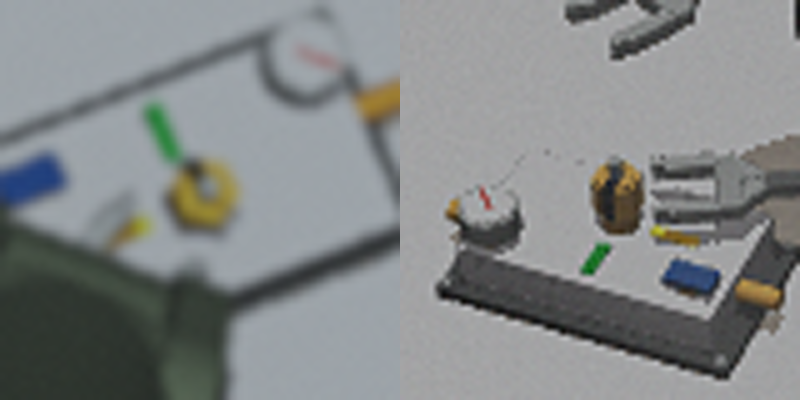

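The wrench is off and the stripe points at the green line. Now back to the mat at the original wrench pose.

servo_tool([
  [[0,0,-0.5],0],
  [[0,0,-0.5],0],
  [[0,0,-0.5],0],
  [[0,0,-0.3],0],
  [[0,0,0],0],
])

```text
clock: 28.68
position: [0.4119, -0.1003, 0.1614]
tool_rot: [-3.14, -0.001, -0.734]
force: [-0.4, -0.4, -3.3]
grip_width: 0.0155
```

```bash
python3 go.py .5502 .0986 .16 19
```

```text
t 28.68 pos [ 0.4119 -0.1003  0.1614] rpy deg [-1.7992e+02 -8.0000e-02 -4.2070e+01] F [-0.4 -0.4 -3.3] M [-0.01  0.02  0.03] w 0.0155 q [-0.19  0.33  0.36  2.19 -0.2   0.65 -2.  ]
shift units [-0.61 -4.81  0.03]
turn units -12.21
```

servo_tool([
  [[-0.06,-0.48,0],0],
  [[-0.06,-0.48,0],0],
  [[-0.06,-0.48,0],0],
  [[-0.06,-0.48,0],0],
  [[-0.06,-0.48,0],0],
  [[-0.06,-0.48,0],0],
  [[-0.06,-0.48,0],0],
  [[-0.06,-0.48,0],0],
  [[-0.06,-0.48,0],0],
  [[-0.06,-0.48,0],0],
])

```text
clock: 29.92
position: [0.5506, 0.0992, 0.1604]
tool_rot: [3.141, 0.0, -0.734]
force: [0.4, -0.6, -2.7]
grip_width: 0.0154
```

servo_tool([
  [[0,0,0],-1],
  [[0,0,0],-1],
  [[0,0,0],-1],
  [[0,0,0],-1],
  [[0,0,0],-1],
  [[0,0,0],-1],
  [[0,0,0],-1],
  [[0,0,0],-1],
  [[0,0,0],-1],
  [[0,0,0],-1],
  [[0,0,0],-1],
  [[0,0,0],-1],
])

```text
clock: 31.42
position: [0.5501, 0.0985, 0.1604]
tool_rot: [-3.141, 0.0, 0.316]
force: [-0.2, 0.3, -2.0]
grip_width: 0.0154
```

servo_tool([
  [[0,0,0.5],-0.2],
  [[0,0,0.5],0],
  [[0,0,0.5],0],
  [[0,0,0.5],0],
  [[0,0,0.4],0],
  [[0,0,0.3],0],
  [[0,0,0],0],
])

```text
clock: 32.3
position: [0.5494, 0.0981, 0.0248]
tool_rot: [-3.141, 0.002, 0.33]
force: [-0.1, -0.2, -2.3]
grip_width: 0.0159
```

Run:
```python
from m import *
from go import to
to(.5502,.0986,.0085,19)
S=bot.grab_frame("scene");cv2.imwrite("pics/c15.png",cv2.resize(S[130:290,180:380],(800,600),interpolation=cv2.INTER_CUBIC))
```

```text
t 32.3 pos [0.5494 0.0981 0.0248] rpy deg [-1.7999e+02  1.0000e-01  1.8930e+01] F [-0.1 -0.2 -2.3] M [ 0.01  0.03 -0.  ] w 0.0159 q [-0.3   0.72  0.02  1.91 -0.03  0.51 -1.5 ]
shift units [ 0.02 -0.    0.33]
turn units -0.01
```

View pics/c15.png

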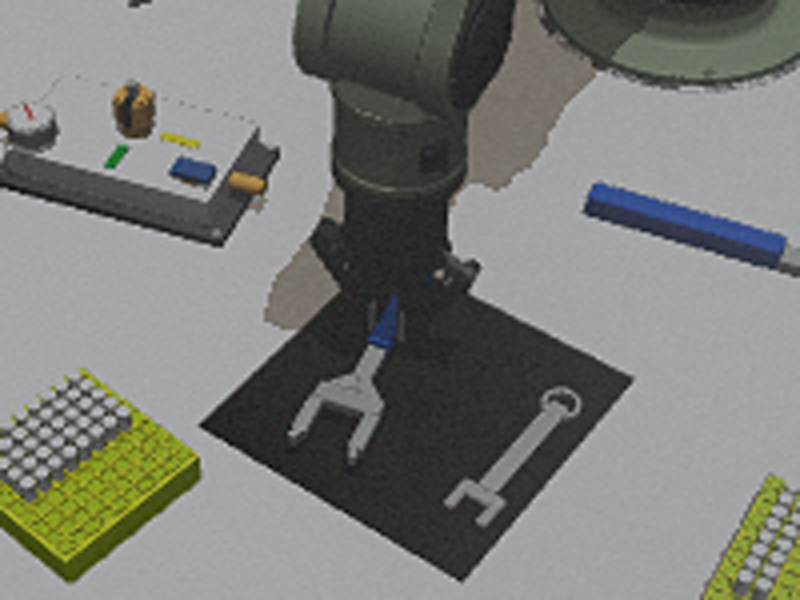

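Wrench is level above the mat, clear of the small wrench. I'm lowering the last 16 mm, then opening.

servo_tool([
  [[0,0,0.1],0],
  [[0,0,0.1],0],
  [[0,0,0.06],0],
  [[0,0,0.05],0],
  [[0,0,0],0],
  [[0,0,0],0],
])

```text
clock: 33.1
position: [0.5499, 0.098, 0.0104]
tool_rot: [3.142, -0.0, 0.33]
force: [0.5, -0.8, -4.0]
grip_width: 0.0152
```

```bash
python3 go.py .5502 .0986 .0085 19
```

```text
t 33.1 pos [0.5499 0.098  0.0104] rpy deg [180.    -0.    18.93] F [ 0.5 -0.8 -4. ] M [0.04 0.06 0.05] w 0.0152 q [-0.3   0.74  0.02  1.91 -0.03  0.49 -1.5 ]
shift units [ 0.01 -0.01  0.04]
turn units -0.01
```

servo_tool([
  [[0,0,0.03],0],
  [[0,0,0],0],
  [[0,0,0],0],
])

```text
clock: 33.48
position: [0.5499, 0.098, 0.0088]
tool_rot: [-3.142, 0.0, 0.33]
force: [-0.8, -0.5, -2.9]
grip_width: 0.0152
```

servo_tool([
  [[0,0,0],0],
  [[0,0,0],0],
  [[0,0,0],0],
  [[0,0,0],0],
  [[0,0,-0.2],0],
  [[0,0,-0.4],0],
  [[0,0,-0.8],0],
  [[0,0,-0.8],0],
  [[0,0,-0.8],0],
  [[0,0,0],0],
  [[0,0,0],0],
], gripper=0.3)

```text
clock: 34.85
position: [0.5496, 0.098, 0.1588]
tool_rot: [-3.142, 0.0, 0.33]
force: [-0.5, 0.5, -1.1]
grip_width: 0.0554
```

servo_tool([
  [[-0.8,0,-0.3],0],
  [[-0.8,0,-0.3],0],
  [[-0.8,0,0],0],
  [[0,0,0],0],
  [[0,0,0],0],
  [[0,0,0],0],
  [[0,0,0],0],
])

```text
clock: 35.72
position: [0.4366, 0.0592, 0.1885]
tool_rot: [-3.142, 0.001, 0.331]
force: [1.5, -0.5, -0.8]
grip_width: 0.0557
```

Run:
```python
from m import *
from go import st
st()
S=bot.grab_frame("scene");I=bot.grab_frame("top");cv2.imwrite("pics/t16.png",I)
a=cv2.resize(I[90:215,175:375],(800,500),interpolation=cv2.INTER_CUBIC)
cv2.imwrite("pics/c16.png",a);cv2.imwrite("pics/c16s.png",cv2.resize(S[130:290,150:350],(800,600),interpolation=cv2.INTER_CUBIC))
m=mask("scene",S,(105,120,60),(125,255,255),(240,195,340,285)); c,d,k,W=line("scene",m,.018); print(c,np.degrees(np.arctan2(d[1],d[0])),k)
```

```text
t 35.73 pos [0.4366 0.0592 0.1885] rpy deg [-1.800e+02  3.000e-02  1.894e+01] F [ 1.5 -0.5 -0.8] M [ 0.05  0.02 -0.03] w 0.0557 q [-0.3   0.29  0.04  2.11 -0.02  0.74 -1.49]
[0.51496713 0.08610583] 19.298667664244253 169
```

View pics/c16.png

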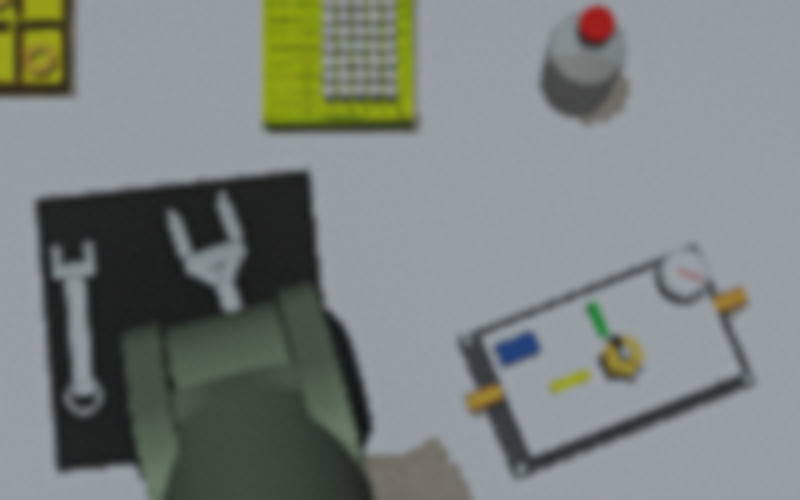

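View pics/c16s.png

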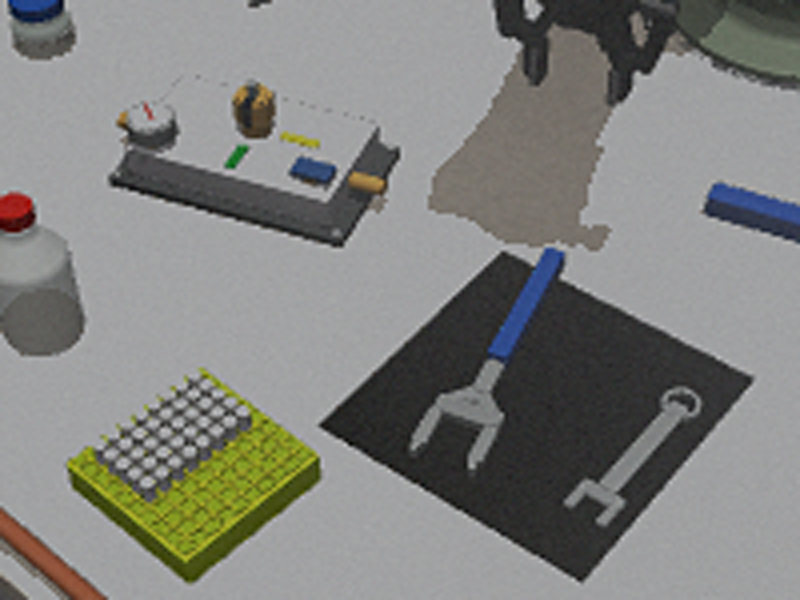

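Run:
```python
from m import *
I=cv2.imread("pics/t16.png");g=cv2.cvtColor(I,cv2.COLOR_BGR2GRAY); ax=np.array([.5297,-.2076,.086]);c=np.round(proj("top",ax)).astype(int)
P=[];w=[]
for v in range(c[1]-6,c[1]+7):
    for u in range(c[0]-6,c[0]+7):
        d=(onz("top",u,v,.086)-ax)[:2]
        if .006<np.hypot(*d)<.018 and g[v,u]<85 and d[0]>0: P.append(d);w.append(90-g[v,u])
d=np.average(P,axis=0,weights=w);print(len(P),np.degrees(np.arctan2(d[1],d[0])))
```

```text
4 22.13447054246593
```

```bash
python3 -c "
from workcell import bot
print(bot.job_done())"
```

```text
the job is handed in; nothing more can be done
None
```

The job is done and handed in at about 36 s of the 72 s allowed; `job_done` gives no verdict.

- **Finger-tight:** I turned the nut clockwise with the gripper until the resisting torque jumped to about 0.45 N m, then released it. A picture afterwards showed the stripe at the yellow line.
- **Quarter turn:** I took the blue-handled wrench from the mat, slid it onto the nut and pulled it round. I went a few degrees further in small steps, because the first pull looked about 10° short.
- **Put back:** I eased off within the jaw's play, slid the wrench off and laid it back on the mat about 2 mm from where it started. Then I opened the gripper and moved clear.

**Last checks**
- **Nut:** the stripe measured about 22° from only 4 pixels of the top view, and about 24° by eye in the scene view. The green line is at about 20–21°, so extra is roughly 86–89°, inside the 17° tolerance.
- **Wrench:** it looks flat on the mat, at 19.3° compared with 19.2° at the start. I did not measure its height directly.
- **Bystanders:** those visible in the last pictures looked where they had been; I did not measure them, and `rack_b` was not in those views.
- **Disagreement:** while the wrench was loaded, the wrist read up to 17 N. About 15 N of that was along the handle, which the turning torque does not explain. It fell away once I eased off.

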